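Feel for the latched key on the ring-light console

TASK

The microscope's ring light has no power, so nothing shows which of the four keys on its console was left switched on, that is latched down. Go along the row with the fingertips, starting at the key next to the round knob, and tap each of the four keys in turn, so lightly that none of them latches or pops up, to feel which one sits lower; after the fourth key, press the low one down past its catch once and let it pop up, so that all four keys stand up. Do not push any other key down to its catch, do not pick anything up, and leave the things around the console where they are.

Things in the scene. Friction and masses are not known exactly. Their poses are not given: they have to be found in the camera images.
- console: white ring-light console with a black panel, bolted down; 250 mm wide (y), 150 mm deep (x). Origin: centre of its underside, on the bench. Axes: x away from the robot, y along the key row towards the knob (round, 38 mm across, 16 mm high, at y = +92 mm), z up. The panel slopes up 10 degrees towards +x: 42 mm high at the near edge, 55 mm at mid-depth, 68 mm at the far edge.
- key_a_top (a point): one of the four identical grey keys: centre of its sloping top (22 mm along the row, 24 mm deep). Letters are in no order along the row. Key up: 64 mm above the bench, 13 mm proud of the panel (far edge of the top 66 mm, near edge 62 mm above the bench).
- key_b_top (a point): as key_a_top, for key_b. The four keys stand in a row 38 mm apart, with 16 mm gaps: their tops are at x = -24 mm and y = +37, -1, -39 and -77 mm in the console's frame; +37 is the key next to the knob.
- key_c_top (a point): as key_a_top, for key_c
- key_d_top (a point): as key_a_top, for key_d
- key_a (a joint): travel of key_a into the panel along its normal, m: 0 = fully up, about 0.0035 = latched down, 0.007 = end stop. It gives from 2 N on, about 0.6 N more per mm; a latched key bears about 4 N before it moves. An up key pushed past 4.7 mm (about 5 N) and let go stays latched; a latched one pushed past 5.4 mm (about 5 N) and let go pops fully up. Lighter touches change nothing.
- key_b (a joint): as key_a, for key_b
- key_c (a joint): as key_a, for key_c
- key_d (a joint): as key_a, for key_d
- objective: bystander: loose steel microscope objective standing upright, 31 mm diameter, 46 mm high; origin at the centre of its underside
- sample_box: bystander: loose flat black sample box with a clear lid, 62 x 62 x 20 mm; origin at the centre of its underside
- cleaner: bystander: loose amber bottle of lens cleaner with a white cap, 38 mm diameter, 85 mm high, behind the console; origin at the centre of its underside
- screwdriver: bystander: screwdriver 150 mm long lying on the bench in front of the console; its x axis runs along the shaft

How it is judged:
By the outcome, as a careful person would: the job done as asked, in the order asked, and still so for the second after the job is handed in, with the robot touching nothing.
It also fails if it takes over 48 s, if anything falls off the work surface, if the arm or the gripper's body presses on something with over 40 N, if the wrist force passes 120 N, or if a joint passes its speed limit or range.

ROBOT

A 6-joint arm with a two-finger parallel gripper is mounted at the origin on the work surface. World frame = base frame: x ahead of the robot, y to its left, z up, the work surface at z = 0. Lengths are in m, angles in rad, forces in N, time in s.
With the tool pointing down it reaches from about 0.225 to 0.875 m from the base axis. Payload 3.4 kg.
Tool frame: the origin (TCP) lies midway between the tips of the shut fingers; the grasp point (between the pads) lies 19 mm behind it; z points along the fingers, x is the direction in which the jaws open and shut, and the axes are right-handed (so a half turn about z gives the same grasp; the last joint's range is limited). The gripper opens to 85 mm and grips with 20 to 120 N. Pads are 22 mm wide; open, the fingers measure 114 mm over their backs; the gripper's body (76 mm by 85 mm) begins 54 mm behind the grasp point. The pads swing forward as they close: fully open they stand 13 mm farther back than shut.
Start: joints at [-1.398, 0.276, 1.505, -0, 1.361, -0.121], TCP at [0.167, -0.55, 0.231] pointing down, gripper open.
Joint ranges: [-2.89, 2.89], [-0.75, 2.08], [0.22, 2.7], [-1.18, 4.32], [0.11, 2.71], [-2.7, 2.7]. Speed limits (rad/s): [2.57, 2.57, 3.14, 3.14, 3.14, 3.14].

INTERFACE

Orientations are given as a rotation vector (axis times angle).
In Python, from cell import get_state, snapshot, get_calibration, workorder, nets gives the robot as it stands. The module is installed in compiled form; this text tells all that it offers.
- The arm moves only by the tool play_rows, never from a script. Its argument "steps" is a list that holds one entry, the list of rows, each a list of 7 numbers: the gripper command: -1 is shut, 1 is fully open, values between are in proportion, then the shift along the tool's x, y, z each as a share of 0.025 m, from -1 to 1, then the turn, a rotation vector about the tool's x, y, z each as a share of 0.1 rad, from -1 to 1. In form: [[[fingers, x, y, z, rx, ry, rz], ...]]. A call has 1 to 12 rows; each row shifts and turns the commanded pose from where the row before left it, along the tool's axes as they then stand; what a row does not reach is not made up. A row lasts 1/12 s, in which the tool goes at most 41.7 mm and 7.16 degrees, less where a joint would pass 70% of its speed; a pose out of reach is approached as far as the arm can. A call with a number of a shift or a turn outside -1 to 1 is refused whole. A call with a gripper value outside its range is refused whole. The fingers move at their own pace and stop on an object; "newtons" is the grip in N (left out, the last holds). Time passes only in rows, so rows that do not move let the fingers close. It gives the time, the measured TCP pose, the force and the opening at its end, in the units of the state.
- get_state(): the state, without advancing time (a new reading comes with each control period).
- snapshot(name): name is "side" or "top"; returns the picture (420x560x3 uint8, blue, green, red); there is no depth.
- get_calibration(name): a dict with "fx", "fy", "cx", "cy" (pixels), "camera_from_world" (4x4, takes a point from world to camera coordinates). Camera axes: x right, y down, z forward; pixel columns grow to the right and rows downward; lengths in m; the calibration is good to about 2 mm. A picture is of the moment at which its call begins. get_calibration takes no time and is no camera call.
- workorder.hand_in(): hands the job in, once; it reports no verdict.
Trained networks look in the newest picture that a camera, given by its name, has taken for a name from the list of things; names that differ only in an ending like _2 or _b are one class to them, and where a whole thing is asked for, a point or a joint stands for the part that bears it (a point fixed in the world has none). Each returns a list of dicts, best first, with "confidence" (0 to 1); they miss things now and then, are a little off and sometimes report something else, mostly with a low value. They report only what shows in the picture. A call takes as long as a camera call.
- nets.search_frame(camera, name): "xyz" ([x, y, z] in m, in the coordinates of the camera as it stood for that picture, good to about 4 mm: the middle of the surface that is visible of it).
- nets.outline_of(camera, name): "mask" (420x560 bool, what is visible of it).
The state is a dict: "clock": time; "joints": joint angles; "joint_vel": joint speeds; "effort": joint torques, N m; "tcp_pos": TCP position; "ee_rot": TCP orientation; "ft_force": force on the tool from outside, world axes, zero at the start; "wrist_torque": the same for the moment, N m; "finger_gap": finger opening in m.
Only numpy, scipy, OpenCV 4.12 (cv2) and the standard library are available. Lean on these libraries where they do the work, as an engineer would, in place of code of your own. Each camera call takes 0.05 s, during which the arm holds its last target.

## Working session

There is one attempt and no reset: what is moved stays moved. The work goes in short steps, Python scripts to look and compute and a tool call to move; the robot and the scene stay as the last step left them, time stands still between calls to the robot, and variables do not carry over. Pictures are saved under pics/ and viewed, and the job is handed in when it is done.

Besides the shell and the picture viewer there is one more tool, called after "Call:" by a JSON object that holds its "api" and its "payload". play_rows: Moves the arm, as the interface text tells. Its arguments: {"type":"object","properties":{"steps":{"type":"array"},"newtons":{"type":"number"}},"required":["steps"]}

```bash
mkdir -p pics; ls
python3 - <<'E'
from cell import get_state, snapshot, get_calibration, nets
import cv2,numpy as np
for n in ("side","top"):
    cv2.imwrite(f"pics/{n}0.png",snapshot(n))
    c=get_calibration(n);print(n,c["fx"],c["fy"],c["cx"],c["cy"]);M=np.array(c["camera_from_world"]);print(M.round(4).tolist())
    for k in ("console","key_a_top","key_a","objective","sample_box","cleaner","screwdriver"):
        for d in nets.search_frame(n,k)[:5]:
            p=np.linalg.inv(M)@np.r_[d["xyz"],1];print(k,round(d["confidence"],2),p[:3].round(4))
s=get_state();print({k:np.round(v,4).tolist() for k,v in s.items()})
E
```

```text
pics
side 432.61472255775413 432.61472255775413 280.6605616955912 219.04887728232626
[[-0.9049, -0.4256, 0.0077, 0.5923], [-0.2439, 0.5038, -0.8287, 0.1677], [0.3488, -0.7517, -0.5597, 0.9045], [0.0, 0.0, 0.0, 1.0]]
console 0.77 [0.5846 0.0659 0.0491]
console 0.59 [0.5563 0.0179 0.0626]
key_a 0.49 [ 0.5537 -0.0239  0.0622]
key_a 0.37 [ 0.5506 -0.0597  0.0565]
objective 0.58 [0.6389 0.2318 0.031 ]
objective 0.44 [ 0.5489 -0.0602  0.0554]
sample_box 0.59 [ 0.6052 -0.2092  0.0191]
cleaner 0.73 [0.7358 0.0738 0.0435]
screwdriver 0.87 [0.4478 0.0266 0.019 ]
top 490.64399885395346 490.64399885395346 282.2922155577282 203.0757053458718
[[-0.017, -0.9995, 0.0257, 0.0545], [-0.9934, 0.014, -0.114, 0.6238], [0.1136, -0.0275, -0.9932, 1.0964], [0.0, 0.0, 0.0, 1.0]]
console 0.72 [0.5878 0.0086 0.0578]
console 0.23 [ 0.556  -0.0284  0.0636]
key_a 0.66 [0.5563 0.0089 0.0677]
key_a 0.56 [ 0.5533 -0.0675  0.0605]
key_a 0.55 [ 0.5547 -0.0284  0.0631]
key_a 0.19 [0.4488 0.0205 0.0178]
objective 0.59 [0.6454 0.215  0.0325]
sample_box 0.95 [ 0.6051 -0.2202  0.0156]
cleaner 0.7 [0.7396 0.0651 0.0559]
screwdriver 0.87 [0.4499 0.0201 0.0191]
{'clock': 0.8, 'joints': [-1.398, 0.2759, 1.5049, 0.0, 1.3607, -0.121], 'joint_vel': [-0.0011, -0.0007, -0.0007, -0.0007, 0.0008, -0.0006], 'effort': [0.0004, -41.6591, -24.6085, -0.0006, -0.0001, -0.0], 'tcp_pos': [0.1665, -0.5504, 0.2314], 'ee_rot': [2.5226, -1.8722, 0.0002], 'ft_force': [-0.3717, -0.21, 0.2117], 'wrist_torque': [0.0045, 0.0131, 0.0187], 'finger_gap': 0.0854}
```

View pics/side0.png

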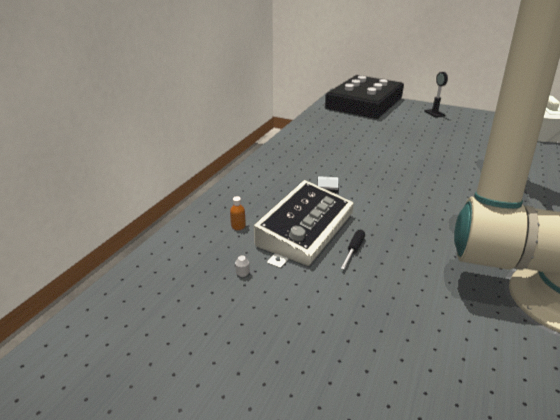

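View pics/top0.png

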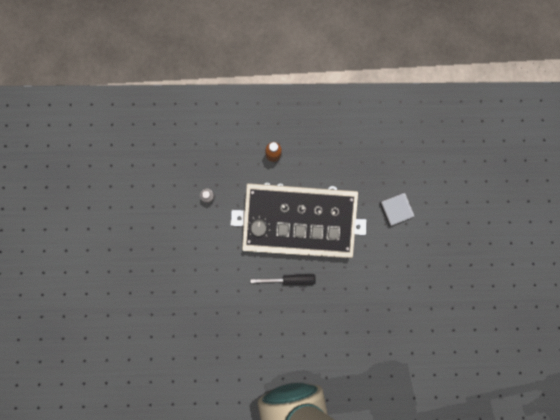

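Run:
```python
from cell import get_calibration, nets
import cv2,numpy as np
im=cv2.imread("pics/top0.png")[175:265,225:375];cv2.imwrite("pics/topz.png",cv2.resize(im,None,fx=5.3,fy=5.3,interpolation=cv2.INTER_CUBIC))
c=get_calibration("top");M=np.array(c["camera_from_world"]);K=np.array([[c["fx"],0,c["cx"]],[0,c["fy"],c["cy"]],[0,0,1]])
def bp(u,v,z):
    d=M[:3,:3].T@np.linalg.solve(K,[u,v,1]);o=-M[:3,:3].T@M[:3,3];return o+d*(z-o[2])/d[2]
for d in nets.outline_of("top","key_a"):
    v,u=np.nonzero(d["mask"]);print(round(d["confidence"],2),u.mean(),v.mean(),len(u),u.min(),u.max(),v.min(),v.max(),bp(u.mean()+.0,v.mean(),.064).round(4))
for d in nets.outline_of("top","console")[:1]:
    m=d["mask"].astype(np.uint8);v,u=np.nonzero(m);print(d["confidence"],cv2.minAreaRect(np.c_[u,v].astype(np.float32)))
```

```text
0.55 282.85714285714283 229.78095238095239 105 278 288 224 235 [0.5613 0.0454 0.064 ]
0.47 316.5217391304348 232.2608695652174 115 312 321 227 238 [ 0.5546 -0.0298  0.064 ]
0.68 ((298.4955749511719, 219.43829345703125), (134.7213134765625, 69.6882553100586), 4.0141754150390625)
```

View pics/topz.png

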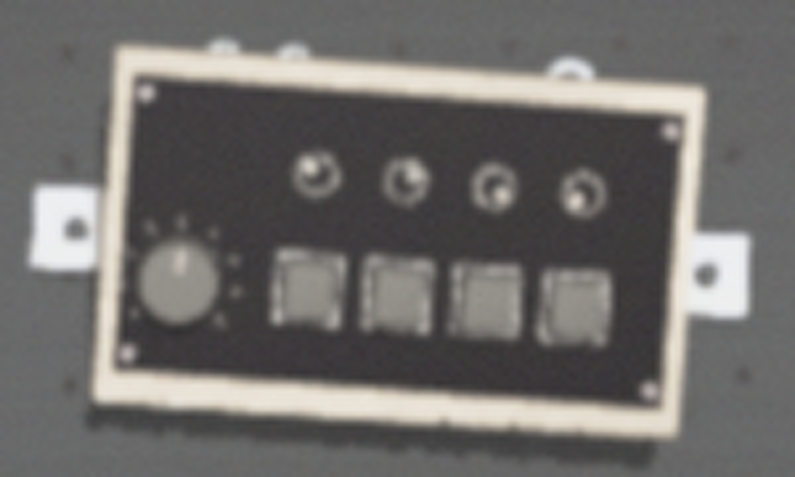

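```bash
cat > h.py <<'E'
from cell import get_calibration
import cv2,numpy as np
def cam(n):
    c=get_calibration(n);M=np.array(c["camera_from_world"]);K=np.array([[c["fx"],0,c["cx"]],[0,c["fy"],c["cy"]],[0,0,1]]);return M,K
def proj(n,P):
    M,K=cam(n);q=(K@(M[:3,:3]@np.atleast_2d(P).T+M[:3,3:])).T;return q[:,:2]/q[:,2:]
def W(p,L):
    x,y,t=p;c,s=np.cos(t),np.sin(t);L=np.atleast_2d(L);return np.c_[x+c*L[:,0]-s*L[:,1],y+s*L[:,0]+c*L[:,1],L[:,2]]
KEYS=np.array([[-.024,y,.064] for y in (.037,-.001,-.039,-.077)])
E
python3 - <<'E'
from h import *
from scipy.optimize import least_squares
z=np.array([[308,290],[398,295],[487,302],[575,307],[117,47],[705,90],[95,403],[677,437]])
px=np.array([225,175])+(z+.5)/5.3-.5
L=np.r_[KEYS,[[.075,.125,.068],[.075,-.125,.068],[-.075,.125,.042],[-.075,-.125,.042]]]
for sel in (slice(0,8),slice(0,4),slice(4,8)):
    r=least_squares(lambda p:(proj("top",W(p,L[sel]))-px[sel]).ravel(),[.58,0,0]);print(r.x.round(4),r.fun.round(2))
    
r=least_squares(lambda p:(proj("top",W(p,L))-px).ravel(),[.58,0,0])
print(W(r.x,KEYS).round(4))
im=cv2.imread("pics/side0.png")
a=np.array([240,170]);S=6.
cr=cv2.resize(im[170:270,240:370],None,fx=S,fy=S,interpolation=cv2.INTER_CUBIC)
for q in proj("side",W(r.x,np.r_[L,[[0-.0+ -.024,.092,.067]]])):
    cv2.circle(cr,tuple(((q-a+.5)*S).astype(int).tolist()),3,(0,0,255),-1)
cv2.imwrite("pics/sidez.png",cr)
E
```

```text
[ 0.5824  0.0068 -0.0809] [ 0.05  0.36  0.04  0.53  0.2   0.32  0.52  0.49 -0.16 -0.46 -0.3  -1.13
 -0.27 -0.42 -0.09  0.27]
[ 0.5834  0.0072 -0.0805] [-0.15 -0.05 -0.16  0.11 -0.01 -0.11  0.32  0.05]
[ 0.5815  0.0063 -0.0812] [ 0.05 -0.04 -0.07 -0.68 -0.08 -0.01  0.1   0.72]
[[ 0.5615  0.0456  0.064 ]
 [ 0.5584  0.0077  0.064 ]
 [ 0.5554 -0.0302  0.064 ]
 [ 0.5523 -0.0681  0.064 ]]
```

View pics/sidez.png

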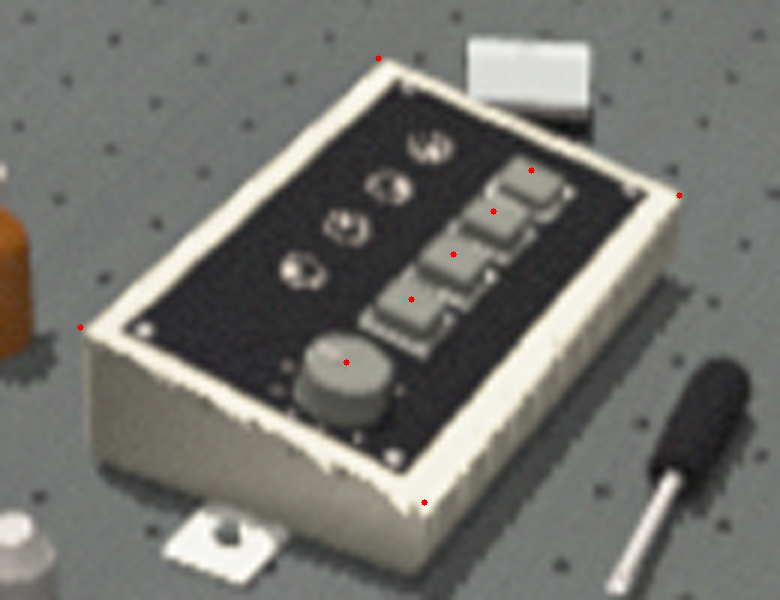

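Call:
{"api": "play_rows", "payload": {"steps": [[[-1, 0, 0, 0, 0, 0, -1], [-1, 0, 0, 0, 0, 0, -1], [-1, 0, 0, 0, 0, 0, -1], [-1, 0, 0, 0, 0, 0, -1], [-1, 0, 0, 0, 0, 0, -1], [-1, 0, 0, 0, 0, 0, -1], [-1, 0, 0, 0, 0, 0, -1], [-1, 0, 0, 0, 0, 0, -1], [-1, 0, 0, 0, 0, 0, -1], [-1, 0, 0, 0, 0, 0, -1], [-1, 0, 0, 0, 0, 0, -1], [-1, 0, 0, 0, 0, 0, -1]]], "newtons": 40}}

```text
clock: 1.9
tcp_pos: [0.1665, -0.5504, 0.2313]
ee_rot: [3.139, -0.113, 0.0]
ft_force: [-0.0, 1.3, 0.1]
finger_gap: 0.0002
```

```bash
cat >> h.py <<'E'
from scipy.spatial.transform import Rotation as Rn
POSE=np.array([.5826,.0070,-.0807])
def tgt(k,h):
    "pose for key k, h = distance of tip above up-key top along panel normal (m)"
    t=POSE[2];a=np.radians(10)
    Z=np.array([np.cos(t)*np.sin(a),np.sin(t)*np.sin(a),-np.cos(a)])
    Y=np.array([np.sin(t),-np.cos(t),0]);X=np.cross(Y,Z)
    return W(POSE,KEYS[k])[0]-h*Z, np.c_[X,Y,Z]
def go(k,h):
    from cell import get_state
    s=get_state();R=Rn.from_rotvec(s["ee_rot"]).as_matrix();p,T=tgt(k,h)
    d=R.T@(p-s["tcp_pos"]);rv=Rn.from_matrix(R.T@T).as_rotvec()
    ft=np.array(s["ft_force"])
    print("t",round(s["clock"],2),"tcp",np.round(s["tcp_pos"],4),"F",ft.round(2),"Fn",round(float(-ft@T[:,2]),2),"gap",round(s["finger_gap"],4))
    print("shift units",(d/.025).round(3),"norm mm",round(np.linalg.norm(d)*1e3,1),"turn units",(rv/.1).round(3),"| h now mm",round(float(-T[:,2]@(np.array(s["tcp_pos"])-tgt(k,0)[0]))*1e3,2))
E
python3 -c "
from h import *
go(0,.04)"
```

```text
t 1.9 tcp [ 0.1665 -0.5504  0.2313] F [-0.01  1.31  0.11] Fn 0.12 gap 0.0002
shift units [ 13.769 -24.929   5.116] norm mm 723.4 turn units [-0.007  1.745  0.086] | h now mm 224.84
```

Call:
{"api": "play_rows", "payload": {"steps": [[[-1, 0.55, -0.99, 0.15, 0, 0, 0], [-1, 0.55, -0.99, 0.15, 0, 0, 0], [-1, 0.55, -0.99, 0.15, 0, 0, 0], [-1, 0.55, -0.99, 0.15, 0, 0, 0], [-1, 0.55, -0.99, 0.15, 0, 0, 0], [-1, 0.55, -0.99, 0.15, 0, 0, 0], [-1, 0.55, -0.99, 0.15, 0, 0, 0], [-1, 0.55, -0.99, 0.15, 0, 0, 0], [-1, 0.55, -0.99, 0.15, 0, 0, 0], [-1, 0.55, -0.99, 0.15, 0, 0, 0], [-1, 0.55, -0.99, 0.15, 0, 0, 0], [-1, 0.55, -0.99, 0.15, 0, 0, 0]]]}}

```text
clock: 2.9
tcp_pos: [0.3545, -0.2658, 0.1864]
ee_rot: [3.139, -0.121, 0.001]
ft_force: [0.7, 0.6, -0.1]
finger_gap: 0.0001
```

Call:
{"api": "play_rows", "payload": {"steps": [[[-1, 0.55, -0.99, 0.15, 0, 0, 0], [-1, 0.55, -0.99, 0.15, 0, 0, 0], [-1, 0.55, -0.99, 0.15, 0, 0, 0], [-1, 0.55, -0.99, 0.15, 0, 0, 0], [-1, 0.55, -0.99, 0.15, 0, 0, 0], [-1, 0.55, -0.99, 0.15, 0, 0, 0], [-1, 0.55, -0.99, 0.15, 0, 0, 0], [-1, 0.55, -0.99, 0.15, 0, 0, 0], [-1, 0.55, -0.99, 0.15, 0, 0, 0], [-1, 0.55, -0.99, 0.15, 0, 0, 0], [-1, 0.55, -0.99, 0.15, 0, 0, 0], [-1, 0, 0, 0, 0, 0, 0]]]}}

```text
clock: 3.9
tcp_pos: [0.5282, -0.0035, 0.1445]
ee_rot: [-3.137, 0.116, -0.003]
ft_force: [0.1, 1.3, 0.0]
finger_gap: -0.0003
```

```bash
python3 -c "
from h import *
go(0,.03)"
```

```text
t 3.9 tcp [ 0.5282 -0.0035  0.1445] F [0.1  1.27 0.04] Fn 0.03 gap -0.0003
shift units [ 0.976 -2.061  2.046] norm mm 76.6 turn units [-0.03   1.727  0.067] | h now mm 84.4
```

Call:
{"api": "play_rows", "payload": {"steps": [[[-1, 0.33, -0.69, 0.68, 0, 0, 0], [-1, 0.33, -0.69, 0.68, 0, 0, 0], [-1, 0.33, -0.69, 0.68, -0.03, 0, 0.07], [-1, 0, 0, 0, 0, 0.87, 0], [-1, 0, 0, 0, 0, 0.87, 0], [-1, 0, 0, 0, 0, 0, 0], [-1, 0, 0, 0, 0, 0, 0]]]}}

```text
clock: 4.48
tcp_pos: [0.5528, 0.0425, 0.094]
ee_rot: [3.117, -0.13, 0.268]
ft_force: [0.2, 0.1, 0.3]
finger_gap: -0.0001
```

Run:
```python
from h import *
from cell import snapshot
go(0,.005)
im=snapshot("side");cv2.imwrite("pics/side1.png",cv2.resize(im[140:270,230:380],None,fx=4.6,fy=4.6,interpolation=cv2.INTER_CUBIC))
```

```text
t 4.48 tcp [0.5528 0.0425 0.094 ] F [0.18 0.09 0.32] Fn 0.28 gap -0.0001
shift units [ 0.13  -0.167  1.04 ] norm mm 26.5 turn units [ 0.038  0.029 -0.024] | h now mm 31.04
```

View pics/side1.png

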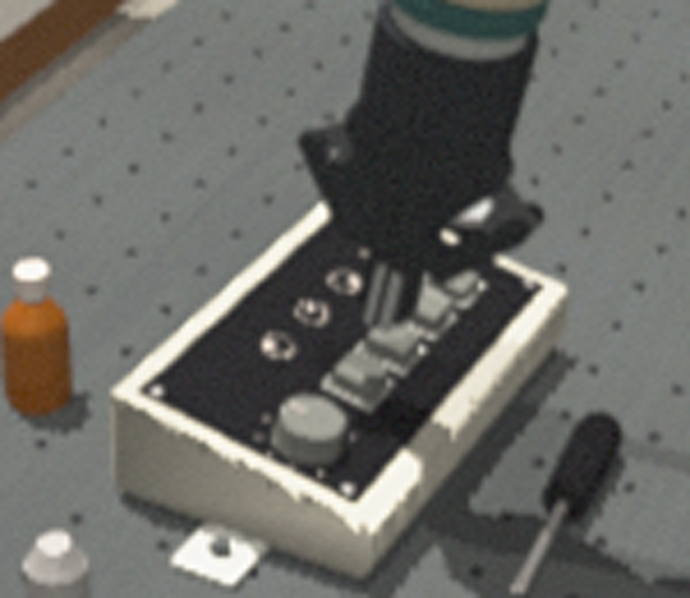

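Call:
{"api": "play_rows", "payload": {"steps": [[[-1, 0.13, -0.17, 0.5, 0.04, 0.03, -0.02], [-1, 0, 0, 0.5, 0, 0, 0], [-1, 0, 0, 0.08, 0, 0, 0], [-1, 0, 0, 0, 0, 0, 0]]]}}

```text
clock: 4.87
tcp_pos: [0.5635, 0.0455, 0.0679]
ee_rot: [3.12, -0.128, 0.276]
ft_force: [-0.6, 0.0, -1.3]
finger_gap: -0.0001
```

```bash
python3 -c "
from h import *
go(0,-.000)"
```

```text
t 4.87 tcp [0.5635 0.0455 0.0679] F [-0.56  0.   -1.31] Fn -1.19 gap -0.0001
shift units [-0.102 -0.005  0.141] norm mm 4.4 turn units [-0.001 -0.018 -0.013] | h now mm 3.52
```

```bash
cat >> h.py <<'E'
def rd(k,n=6):
    from cell import get_state,snapshot
    T=tgt(k,0)[1];f=[];h=[]
    for i in range(n):
        s=get_state();f.append(-np.array(s["ft_force"])@T[:,2]);h.append(-T[:,2]@(np.array(s["tcp_pos"])-tgt(k,0)[0])*1e3)
        if i<n-1: snapshot("top")
    print("Fn mean",round(np.mean(f),2),"sd",round(np.std(f),2),np.round(f,1),"h",np.mean(h).round(2));go(k,0)
E
python3 -c "
from h import *
rd(0)"
```

```text
Fn mean 0.07 sd 0.79 [-1.2 -0.1 -0.1  0.1  0.1  1.5] h 4.17
t 5.12 tcp [0.5632 0.0459 0.0688] F [-0.05 -0.27  1.54] Fn 1.52 gap -0.0002
shift units [-0.093  0.009  0.178] norm mm 5.0 turn units [-0.004 -0.038 -0.009] | h now mm 4.45
```

Call:
{"api": "play_rows", "payload": {"steps": [[[-1, -0.1, 0, 0.04, 0, 0, 0], [-1, 0, 0, 0.04, 0, 0, 0], [-1, 0, 0, 0, 0, 0, 0]]]}}

```text
clock: 5.37
tcp_pos: [0.56, 0.0463, 0.0655]
ee_rot: [3.12, -0.127, 0.276]
ft_force: [-0.3, 0.1, 0.6]
finger_gap: 0.0
```

```bash
python3 -c "
from h import *
rd(0)"
```

```text
Fn mean 0.17 sd 0.59 [ 0.7 -0.5  0.3  0.4  0.9 -0.7] h 1.83
t 5.62 tcp [0.5605 0.0463 0.0656] F [-0.59 -0.51 -0.8 ] Fn -0.69 gap -0.0001
shift units [0.037 0.014 0.073] norm mm 2.1 turn units [-0.004 -0.026 -0.006] | h now mm 1.83
```

Call:
{"api": "play_rows", "payload": {"steps": [[[-1, 0, 0, 0.05, 0, 0, 0], [-1, 0, 0, 0.06, 0, 0, 0], [-1, 0, 0, 0, 0, 0, 0]]]}}

```text
clock: 5.87
tcp_pos: [0.5611, 0.0462, 0.0629]
ee_rot: [3.12, -0.127, 0.278]
ft_force: [0.2, -0.6, 2.6]
finger_gap: -0.0
```

```bash
python3 -c "
from h import *
rd(0)"
```

```text
Fn mean 2.35 sd 0.39 [2.5 2.7 1.8 2.9 2.  2.2] h -0.86
t 6.12 tcp [0.5611 0.0462 0.0631] F [-0.42 -0.77  2.21] Fn 2.23 gap -0.0002
shift units [ 0.03   0.013 -0.032] norm mm 1.1 turn units [-0.004 -0.03  -0.007] | h now mm -0.81
```

Call:
{"api": "play_rows", "payload": {"steps": [[[-1, 0, 0, -0.3, 0, 0, 0], [-1, 0, 0, -0.3, 0, 0, 0], [-1, 0, 0.76, 0, 0, 0, 0], [-1, 0, 0.76, 0, 0, 0, 0], [-1, 0, 0, 0.25, 0, 0, 0], [-1, 0, 0, 0.25, 0, 0, 0], [-1, 0, 0, 0.05, 0, 0, 0], [-1, 0, 0, 0.05, 0, 0, 0], [-1, 0, 0, 0, 0, 0, 0]]]}}

```text
clock: 6.87
tcp_pos: [0.5574, 0.0087, 0.0626]
ee_rot: [3.12, -0.126, 0.275]
ft_force: [-1.1, -1.7, 2.6]
finger_gap: 0.0002
```

```bash
python3 -c "
from h import *
rd(1)"
```

```text
Fn mean 2.56 sd 0.51 [2.8 3.3 2.1 2.  2.2 3.1] h -1.0
t 7.12 tcp [0.5574 0.0087 0.0628] F [-2.3  -0.35  2.71] Fn 3.07 gap 0.0001
shift units [ 0.056  0.028 -0.037] norm mm 1.8 turn units [-0.007 -0.018 -0.004] | h now mm -0.92
```

Call:
{"api": "play_rows", "payload": {"steps": [[[-1, 0, 0, -0.3, 0, 0, 0], [-1, 0, 0, -0.3, 0, 0, 0], [-1, 0.02, 0.77, 0, 0, 0, 0], [-1, 0.02, 0.77, 0, 0, 0, 0], [-1, 0, 0, 0.25, 0, 0, 0], [-1, 0, 0, 0.25, 0, 0, 0], [-1, 0, 0, 0.05, 0, 0, 0], [-1, 0, 0, 0.05, 0, 0, 0], [-1, 0, 0, 0, 0, 0, 0]]]}}

```text
clock: 7.87
tcp_pos: [0.5554, -0.0297, 0.0628]
ee_rot: [3.12, -0.126, 0.276]
ft_force: [-0.6, -1.6, 2.5]
finger_gap: -0.0003
```

```bash
python3 -c "
from h import *
rd(2)"
```

```text
Fn mean 2.45 sd 0.39 [2.5 2.3 2.9 3.  2.  2. ] h -0.97
t 8.12 tcp [ 0.5554 -0.0297  0.0631] F [-1.59 -0.8   1.78] Fn 2.01 gap -0.0003
shift units [ 0.012  0.007 -0.035] norm mm 0.9 turn units [-0.006 -0.021 -0.004] | h now mm -0.88
```

Third key is up too. Fourth.

Call:
{"api": "play_rows", "payload": {"steps": [[[-1, 0, 0, -0.3, 0, 0, 0], [-1, 0, 0, -0.3, 0, 0, 0], [-1, 0.02, 0.76, 0, 0, 0, 0], [-1, 0.02, 0.76, 0, 0, 0, 0], [-1, 0, 0, 0.25, 0, 0, 0], [-1, 0, 0, 0.25, 0, 0, 0], [-1, 0, 0, 0.05, 0, 0, 0], [-1, 0, 0, 0.05, 0, 0, 0], [-1, 0, 0, 0, 0, 0, 0]]]}}

```text
clock: 8.87
tcp_pos: [0.5532, -0.0673, 0.0626]
ee_rot: [3.121, -0.126, 0.275]
ft_force: [0.3, 0.5, -0.4]
finger_gap: 0.0004
```

```bash
python3 -c "
from h import *
rd(3)"
```

```text
Fn mean -0.03 sd 0.33 [-0.5 -0.3  0.5  0.1 -0.2  0.1] h -1.09
t 9.12 tcp [ 0.5537 -0.0678  0.0633] F [ 0.17 -0.28  0.15] Fn 0.12 gap 0.0001
shift units [-0.043  0.005 -0.035] norm mm 1.4 turn units [-0.005 -0.028 -0.003] | h now mm -0.87
```

Call:
{"api": "play_rows", "payload": {"steps": [[[-1, -0.03, 0, 0.05, 0, 0, 0], [-1, 0, 0, 0.04, 0, 0, 0], [-1, 0, 0, 0, 0, 0, 0]]]}}

```text
clock: 9.37
tcp_pos: [0.5532, -0.068, 0.0608]
ee_rot: [3.12, -0.127, 0.277]
ft_force: [-0.3, -0.2, 0.4]
finger_gap: 0.0001
```

```bash
python3 -c "
from h import *
rd(3)"
```

```text
Fn mean 0.77 sd 0.31 [0.4 0.4 1.2 1.1 0.8 0.7] h -3.25
t 9.62 tcp [ 0.5531 -0.068   0.0608] F [0.36 0.71 0.78] Fn 0.72 gap 0.0001
shift units [-0.004 -0.005 -0.13 ] norm mm 3.3 turn units [-0.005 -0.023 -0.009] | h now mm -3.25
```

Call:
{"api": "play_rows", "payload": {"steps": [[[-1, 0, 0, 0.015, 0, 0, 0], [-1, 0, 0, 0, 0, 0, 0]]]}}

```text
clock: 9.78
tcp_pos: [0.5532, -0.068, 0.0606]
ee_rot: [3.12, -0.127, 0.277]
ft_force: [-1.6, 0.2, 3.3]
finger_gap: 0.0002
```

```bash
python3 -c "
from h import *
rd(3)"
```

```text
Fn mean 3.88 sd 0.7 [3.5 3.6 5.  3.2 4.7 3.4] h -3.44
t 10.03 tcp [ 0.5532 -0.068   0.0606] F [-0.65  1.24  3.28] Fn 3.36 gap -0.0
shift units [-0.006 -0.006 -0.139] norm mm 3.5 turn units [-0.004 -0.025 -0.008] | h now mm -3.48
```

Call:
{"api": "play_rows", "payload": {"steps": [[[-1, 0, 0, -0.2, 0, 0, 0], [-1, 0, 0, -0.2, 0, 0, 0], [-1, 0, 0, 0, 0, 0, 0], [-1, 0, 0, 0, 0, 0, 0], [-1, 0, 0, 0.2, 0, 0, 0], [-1, 0, 0, 0.15, 0, 0, 0], [-1, 0, 0, 0.05, 0, 0, 0], [-1, 0, 0, 0.05, 0, 0, 0], [-1, 0, 0, 0.05, 0, 0, 0], [-1, 0, 0, 0.01, 0, 0, 0], [-1, 0, 0, 0, 0, 0, 0]]]}}

```text
clock: 10.95
tcp_pos: [0.5536, -0.0681, 0.0578]
ee_rot: [3.12, -0.127, 0.276]
ft_force: [-1.3, -0.2, 4.6]
finger_gap: -0.0002
```

```bash
python3 -c "
from h import *
rd(3)"
```

```text
Fn mean 5.3 sd 0.62 [4.7 6.3 4.4 5.3 5.4 5.8] h -6.21
t 11.2 tcp [ 0.5536 -0.0681  0.058 ] F [-2.2  -0.28  5.46] Fn 5.76 gap -0.0001
shift units [-0.004 -0.008 -0.245] norm mm 6.1 turn units [-0.003 -0.024 -0.006] | h now mm -6.13
```

Call:
{"api": "play_rows", "payload": {"steps": [[[-1, 0, 0, 0.012, 0, 0, 0], [-1, 0, 0, 0, 0, 0, 0], [-1, 0, 0, -0.1, 0, 0, 0], [-1, 0, 0, -0.2, 0, 0, 0], [-1, 0, 0, -0.5, 0, 0, 0], [-1, 0, 0, -1, 0, 0, 0], [-1, 0, 0, -1, 0, 0, 0], [-1, -1, 0, -1, 0, 0, 0], [-1, -1, 0, -1, 0, 0, 0], [-1, -1, 0, -1, 0, 0, 0], [-1, -1, 0, 0, 0, 0, 0], [-1, -1, 0, 0, 0, 0, 0]]]}}

```text
clock: 12.2
tcp_pos: [0.4054, -0.0561, 0.1797]
ee_rot: [3.118, -0.126, 0.283]
ft_force: [-0.6, -0.3, -0.1]
finger_gap: 0.0003
```

Call:
{"api": "play_rows", "payload": {"steps": [[[-1, -1, 0, 0, 0, 0, 0], [-1, -1, 0, 0, 0, 0, 0], [-1, -1, 0, 0, 0, 0, 0], [-1, 0, 0, 0, 0, 0, 0], [-1, 0, 0, 0, 0, 0, 0]]]}}

```text
clock: 12.62
tcp_pos: [0.3309, -0.0497, 0.1648]
ee_rot: [3.12, -0.129, 0.277]
ft_force: [0.3, -0.9, 0.6]
finger_gap: 0.0001
```

Run:
```python
from h import *
from cell import snapshot,nets
a=snapshot("side");b=snapshot("top")
A=cv2.resize(a[170:270,240:370],None,fx=6,fy=6,interpolation=cv2.INTER_CUBIC)
cv2.imwrite("pics/side2.png",A)
cv2.imwrite("pics/top2.png",cv2.resize(b[130:330,180:440],None,fx=3,fy=3,interpolation=cv2.INTER_CUBIC))
o=cv2.imread("pics/side0.png")
cv2.imwrite("pics/cmp.png",np.vstack([cv2.resize(x[188:245,290:350],None,fx=9 if 0 else 5,fy=5,interpolation=cv2.INTER_CUBIC) for x in (o,a)]))
go(3,0)
```

```text
t 12.72 tcp [ 0.3332 -0.0505  0.1656] F [0.14 0.12 0.24] Fn 0.21 gap -0.0005
shift units [ 7.931 -0.025  5.567] norm mm 242.2 turn units [ 0.003 -0.047 -0.009] | h now mm 138.25
```

View pics/cmp.png

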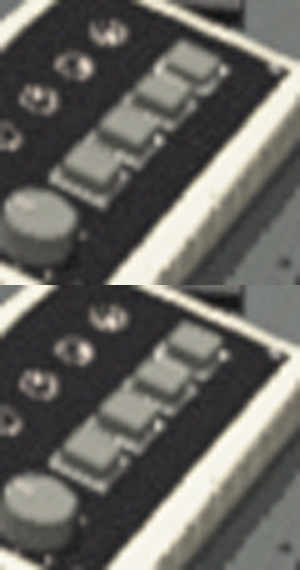

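View pics/top2.png

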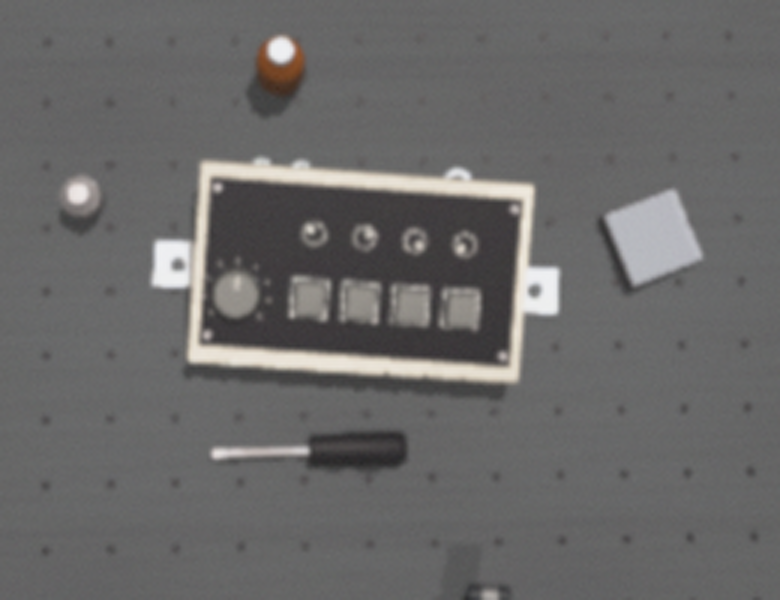

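Run:
```python
from h import *
from cell import snapshot
o=cv2.cvtColor(cv2.imread("pics/side0.png"),cv2.COLOR_BGR2GRAY)
a=cv2.cvtColor(np.mean([snapshot("side") for _ in range(4)],0).astype(np.uint8),cv2.COLOR_BGR2GRAY)
u=np.round(proj("side",W(POSE,KEYS))).astype(int)
for k,(x,y) in enumerate(u):
    f=lambda i:i[y-5:y+8,x-6:x+8].astype(np.float32)
    s=cv2.phaseCorrelate(f(o),f(a),cv2.createHanningWindow((14,13),cv2.CV_32F));print(k,(x,y),np.round(s[0],2),round(s[1],2),"absdiff",np.abs(f(o)-f(a)).mean().round(2))
p=W(POSE,KEYS[3])[0];print(proj("side",[p])-proj("side",[p-[0,0,.0035]]))
```

```text
0 (np.int64(308), np.int64(219)) [0.45 0.48] 0.96 absdiff 2.97
1 (np.int64(315), np.int64(212)) [0.58 0.54] 1.01 absdiff 3.05
2 (np.int64(322), np.int64(205)) [0.67 0.43] 1.06 absdiff 5.77
3 (np.int64(328), np.int64(198)) [ 0.58 -0.43] 1.01 absdiff 13.7
[[ 0.09362188 -1.16306019]]
```

```bash
python3 -c "
from cell import workorder
print(workorder.hand_in())"
```

```text
the job is handed in; nothing more can be done
None
```

The low key was the fourth one, farthest from the knob. I pressed it once past its catch, and the pictures show it popped up, so all four keys should now stand up. I handed the job in at about 13 s on the clock, with the arm clear of everything.

- **Taps:** I tapped the four keys in order, starting next to the knob. The first three met the fingertips at the up height, with about 2.4–2.6 N at about 1 mm in. The fourth met nothing there. I felt it only about 3.4 mm lower, at about 3.9 N on average. The noisy single readings there reached 5 N, but the key hardly moved.
- **Press:** I lifted off the fourth key, pressed it once to about 6.3 mm (5.3 N measured at 6.2 mm, just before the last 0.3 mm) and let go.
- **Checks afterwards:** In the side picture the fourth key rose about 0.95 px compared with the other three. A full 3.5 mm pop-up should show 1.16 px. The other keys shifted only by about 0.5 px, all in the same direction, which I take to be the camera image moving.
- **Surroundings:** In the top view the objective, sample box, cleaner and screwdriver appear where they were. I judged this by eye only.
- **Not checked:** I did not touch the fourth key again, so its being up rests on the pictures alone.

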